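# Cup on the indexing stand, three clicks round

### The job

Take the aluminium cup off its drip rest and set it upside down over the white peg of the indexing stand, its rim fully down on the turntable, and let go of it. Then grip the bar of the stand's indexing knob and turn it clockwise from its home stop by exactly three clicks (24 degrees each), never as far as the fourth, and finish while still gripping the knob, holding it still at the third stop with the cup still seated; leave the dropper bottle, the black pot and the figurine standing where they are.

Things in the scene. Friction and masses are not known exactly. Their poses are not given: they have to be found in the camera images.
- cup: Thin aluminium cup, straight cylinder 40 mm outside diameter, 70 mm long, wall 2.5 mm, 67 mm deep inside, about 60 g. Origin at the centre of the closed end's outer face; z axis runs along the cup to the open mouth (straight down when inverted). At the start it lies on the drip rest, mouth pointing to the robot's left (+y, give or take 0.4 rad) and 15 degrees below level.
- cup_centre (a point): Centre of the cup: on its axis, halfway along (35 mm from either end).
- drip_rest: Fixed steel rest: foot plate 94 x 44 x 6 mm, on it two 6 mm rods 24 mm apart sloping 15 degrees down along the rest's x axis, ends turned up 11 mm as a stop for the cup's rim. Origin at the centre of its underside. The cup's centre lies about 49 mm above the desk; the rods (30 mm over all) are narrower than the cup, so its sides are free for fingers.
- index_stand: Fixed grey block 96 (x) x 270 (y) x 30 mm high, origin at the centre of its underside. On its +y end (robot's left) a turntable with an upright peg; on its -y end, 170 mm from the peg, the indexing knob on a round dial plate with small studs at the stops (home stud larger). The knob drives the turntable one to one.
- peg_foot (a point): Centre of the turntable's top face at the foot of the peg, 39 mm above the desk; z up. The turntable is an aluminium disc of 68 mm diameter; the white peg on it is 24 mm in diameter up to 32 mm above this point, then tapers to 8 mm at its tip 51 mm above. A seated cup has its rim on the disc and its centre 35 mm above this point.
- index_knob (a joint): Knob angle in rad: 0 at the home stop (where it starts), growing clockwise seen from above, end of travel 2.25. Detents every 24 degrees: first stop 0.419, second 0.838, third 1.257, fourth 1.676. A detent resists with at most about 0.08 N m, then draws the knob into the next stop; the knob stays in the stop where it is left.
- knob_grip: Black bar of the knob, 44 mm long, 14 thick, 34 tall, on a disc of 44 mm diameter whose top is 42 mm above the desk. Origin on the knob's axis at the bar's underside, 42 mm above the desk; x along the bar, y across it (the way to pinch). A small pointed nose low on its -x end shows the stop on the dial; at home it points to the stand's -x side.
- grip_point (a point): Point on the knob's axis inside the bar, 64 mm above the desk (the bar's top is at 76 mm).
- ink_dropper: Bystander: dark dropper bottle, 29 mm diameter, 86 mm high; origin at the centre of its underside.
- black_pot: Bystander: black paint pot, 34 mm diameter, 36 mm high; origin at the centre of its underside.
- mini: Bystander: small painted figurine on a round foot, 33 mm wide, 51 mm high; origin at the centre of its underside.
There are look-alikes about, which are no part of the job. Leave any orange or turquoise look-alike of the cup alone.

How it is judged:
By the outcome, as a careful person would: the job done as asked, in the order asked, and still so for the second after the job is handed in, while the arm keeps its last pose, push and grip.
It also fails if it takes over 64 s, if anything falls off the work surface, if the arm or the gripper's body presses on something with over 40 N, if the wrist force passes 120 N, or if a joint passes its speed limit or range.

### The arm

A 6-joint arm with a two-finger parallel gripper is mounted at the origin on a cart in front of the work surface, level with it; the furniture and walls round the work are solid. World frame = base frame: x ahead of the robot, y to its left, z up, the work surface at z = 0. Lengths are in mm, angles in rad, forces in N, time in s.
With the tool pointing down it reaches from about 400 to 925 mm from the base axis. Payload 12.5 kg.
Tool frame: the origin (TCP) lies midway between the tips of the shut fingers; the grasp point (between the pads) lies 19 mm behind it (env.pinch_z is the z of the grasp point in the tool frame, in mm); z points along the fingers, y is the line along which they close (so a half turn about z gives the same grasp; the last joint's range is limited). The gripper opens to 95 mm and grips with 3 to 60 N. Pads are 20 mm wide; open, the fingers measure 119 mm over their backs; the gripper's body (75 mm by 180 mm) begins 59 mm behind the grasp point.
Start: joints at [-1.34, 0.491, 1.559, -0, 1.092, -0.106], TCP at [206.566, -589.896, 214.661] pointing down, gripper open.
Joint ranges: [-3.1, 3.1], [-0.84, 2.19], [0.05, 2.79], [-1.13, 4.28], [0.06, 2.93], [-2.69, 2.69]. Speed limits (rad/s): [2.22, 2.22, 2.79, 3.14, 3.14, 3.14].

### API

Orientations are given as [roll, pitch, yaw] about the fixed x, y, z axes, in that order (R = Rz(yaw) Ry(pitch) Rx(roll)).
In Python, from cell import env, eyes gives the robot as it stands.
- The arm moves only by the shell command python3 -m inch 'ROWS'. ROWS is JSON, a list of rows, each a list of 3 entries, a list of its own where there are three numbers: the shift along the tool's x, y, z in units of 60 mm (1.0 is 60 mm), then the turn about the tool's z in units of 5 degrees (1.0 is 5 degrees), then the closure, from -1 (fully open) to 1 (shut). In form: [[[tx, ty, tz], turn, claw], ...]. A call has exactly 10 rows; each row shifts and turns the commanded pose from where the row before left it, along the tool's axes as they then stand; what a row does not reach is not made up. A row lasts 1/8 s, in which the tool goes at most 62.5 mm and 10.7 degrees, less where a joint would pass 70% of its speed; a pose out of reach is approached as far as the arm can. A call is refused whole if a number of a shift passes 1 or a number of a turn 1, either way. A call with a gripper value outside its range is refused whole. The fingers move at their own pace and stop on an object; the grip force is fixed at half the most. Time passes only in rows, so rows that do not move let the fingers close, or fill a call up. It gives the time, the measured TCP pose, the force, the opening and the grip force at its end, in the units of the state.
- env.state(): the state, without advancing time (a new reading comes with each control period).
- eyes.read_camera(name): name is "scene" or "side" or "wrist"; returns a dict with "pixels" (480x640x3 uint8, red, green, blue), "fx", "fy", "cx", "cy" (pixels), "extrinsics" (4x4, takes a point from world to camera coordinates). Camera axes: x right, y down, z forward; pixel columns grow to the right and rows downward; lengths in mm; the calibration is good to about 2 mm. The wrist camera is an equidistant fisheye: a pixel r from the principal point sees the ray r / f radians off the axis. A picture is of the moment at which its call begins. There is no depth.
- env.job_done(): hands the job in; it is judged then, once.
Trained networks look in a picture, given as the dict that the camera call returned (one of the last four; its "shot" number tells which), for a name from the list of things; names that differ only in an ending like _2 or _b are one class to them, and where a whole thing is asked for, a point or a joint stands for the part that bears it (a point fixed in the world has none). Each returns a list of dicts, best first, with "score" (0 to 1); they miss things now and then, are a little off and sometimes report something else, mostly with a low value. They report only what shows in the picture. A call takes as long as a camera call. They do not tell look-alikes from the thing itself.
- eyes.boxes_of(name, picture): "centre" ([row, column] in pixels, amid what is visible of it).
- eyes.cut_out(name, picture): "mask" (480x640 bool, what is visible of it) and "centre" ([row, column] in pixels, amid what is visible of it).
- eyes.spot_point(name, picture): "centre" ([row, column] in pixels: a listed point, or the origin of a listed thing).
The state is a dict: "t": time; "joints": joint angles; "qvel": joint speeds; "tau": joint torques, N m; "eef_pos": TCP position; "tcp_rot": TCP orientation; "ft_force": force on the tool from outside, world axes, zero at the start; "moment": the same for the moment, N m; "opening": opening from 0.0 (shut) to 1.0 (fully open); "grip_force": force on a finger pad.
Only numpy, scipy, OpenCV 4.12 (cv2) and the standard library are available. Lean on these libraries where they do the work, as an engineer would, in place of code of your own. Each camera call takes 0.05 s, during which the arm holds its last target. There are 200 camera calls.

## Working session

There is one attempt and no reset: what is moved stays moved. The work goes in short steps, Python scripts to look and compute and a shell command to move; the robot and the scene stay as the last step left them, time stands still between calls to the robot, and variables do not carry over. Pictures are saved under pics/ and viewed, at most 10 in all, crops included, and the job is handed in when it is done.

```bash
ls; mkdir -p pics; cat > h.py <<'E'
import numpy as np, cv2
from cell import env, eyes
from scipy.spatial.transform import Rotation as Ro
def ray(p,rc):
    v,u=rc; x=(u-p["cx"])/p["fx"]; y=(v-p["cy"])/p["fy"]
    if p.get("fish"):
        r=np.hypot(x,y); d=np.array([x/r*np.sin(r),y/r*np.sin(r),np.cos(r)]) if r>1e-9 else np.array([0,0,1.])
    else: d=np.array([x,y,1.])
    E=np.array(p["extrinsics"]); R=E[:3,:3]; d=R.T@d
    return -R.T@E[:3,3], d/np.linalg.norm(d)
def cam(n):
    p=eyes.read_camera(n); p["fish"]=n=="wrist"; return p
def tri(rs):
    A=np.zeros((3,3));b=np.zeros(3)
    for o,d in rs:
        P=np.eye(3)-np.outer(d,d);A+=P;b+=P@o
    x=np.linalg.solve(A,b)
    return x,[float(np.linalg.norm((np.eye(3)-np.outer(d,d))@(x-o))) for o,d in rs]
def atz(r,z): o,d=r; return o+d*(z-o[2])/d[2]
def proj(p,X):
    E=np.array(p["extrinsics"]);c=E[:3,:3]@X+E[:3,3]
    if p.get("fish"):
        r=np.hypot(c[0],c[1]);t=np.arctan2(r,c[2]);return p["cy"]+p["fy"]*t*c[1]/r,p["cx"]+p["fx"]*t*c[0]/r
    return p["cy"]+p["fy"]*c[1]/c[2],p["cx"]+p["fx"]*c[0]/c[2]
def save(p,f): cv2.imwrite("pics/"+f,cv2.cvtColor(p["pixels"],cv2.COLOR_RGB2BGR))
E
cat > look.py <<'E'
from h import *
np.set_printoptions(precision=1,suppress=True)
P={n:cam(n) for n in("scene","side","wrist")}
for n,p in P.items():
    save(p,"a_"+n+".png"); print(n,p["fx"],np.array(p["extrinsics"]).round(2).tolist())
    for k in("cup","cup_centre","drip_rest","index_stand","peg_foot","knob_grip","grip_point","ink_dropper","black_pot","mini"):
        print(k,"|",[(round(d["score"],2),np.round(d["centre"]).astype(int).tolist()) for d in eyes.spot_point(k,p)[:4]])
a,b=[P[n]["pixels"] for n in("scene","side")]
print(env.state(),env.pinch_z)
E
python3 look.py
```

```text
pics
scene 501.9646695626441 [[-0.74, -0.67, -0.02, 414.13], [-0.38, 0.45, -0.8, 280.49], [0.55, -0.59, -0.59, 942.22], [0.0, 0.0, 0.0, 1.0]]
cup | [(0.94, [301, 271]), (0.75, [277, 301]), (0.64, [304, 341])]
cup_centre | [(0.89, [314, 255]), (0.82, [284, 290]), (0.73, [295, 333])]
drip_rest | [(0.6, [329, 262])]
index_stand | [(0.67, [241, 354])]
peg_foot | [(0.81, [244, 338])]
knob_grip | [(0.64, [211, 373]), (0.46, [203, 345]), (0.42, [300, 269])]
grip_point | []
ink_dropper | [(0.68, [202, 346])]
black_pot | [(0.54, [242, 258])]
mini | [(0.58, [276, 222])]
side 441.6554563710102 [[1.0, 0.05, 0.0, -560.75], [0.03, -0.52, -0.85, 31.2], [-0.04, 0.85, -0.52, 1198.63], [0.0, 0.0, 0.0, 1.0]]
cup | [(0.73, [224, 277]), (0.68, [224, 320])]
cup_centre | [(0.74, [222, 327]), (0.63, [248, 319]), (0.61, [225, 284]), (0.46, [194, 313])]
drip_rest | [(0.44, [206, 319])]
index_stand | [(0.96, [284, 322])]
peg_foot | [(0.79, [248, 320])]
knob_grip | [(0.81, [291, 328]), (0.31, [320, 383])]
grip_point | [(0.62, [281, 328]), (0.62, [242, 393])]
ink_dropper | [(0.89, [318, 382])]
black_pot | [(0.76, [241, 393])]
mini | [(0.52, [218, 380])]
wrist 371.64829954431775 [[0.33, -0.94, -0.0, -625.36], [-0.91, -0.32, 0.26, -29.72], [-0.25, -0.09, -0.97, 391.52], [0.0, 0.0, 0.0, 1.0]]
cup | []
cup_centre | []
drip_rest | []
index_stand | []
peg_foot | []
knob_grip | []
grip_point | []
ink_dropper | []
black_pot | []
mini | []
{'t': 1.65, 'joints': array([-1.3,  0.5,  1.6,  0. ,  1.1, -0.1]), 'qvel': array([ 0.,  0.,  0.,  0.,  0., -0.]), 'tau': array([  0. , -61.2, -25.8,   0.1,   0. ,   0. ]), 'eef_pos': array([ 206.6, -589.9,  214.7]), 'tcp_rot': array([ 3.1, -0. ,  0.3]), 'ft_force': array([-0.4, -0.9,  0. ]), 'moment': array([-0.,  0., -0.]), 'grip_force': 0.0, 'opening': 0.9994343151032624} -18.8
```

```bash
python3 - <<'E'
import cv2,numpy as np
a=cv2.imread("pics/a_scene.png")[170:370,190:430];b=cv2.imread("pics/a_side.png")[150:350,230:430]
cv2.imwrite("pics/c1.png",cv2.resize(a,(720,600),interpolation=cv2.INTER_CUBIC));cv2.imwrite("pics/c2.png",cv2.resize(b,(600,600),interpolation=cv2.INTER_CUBIC))
E
```

```text
(no output)
```

View pics/c1.png

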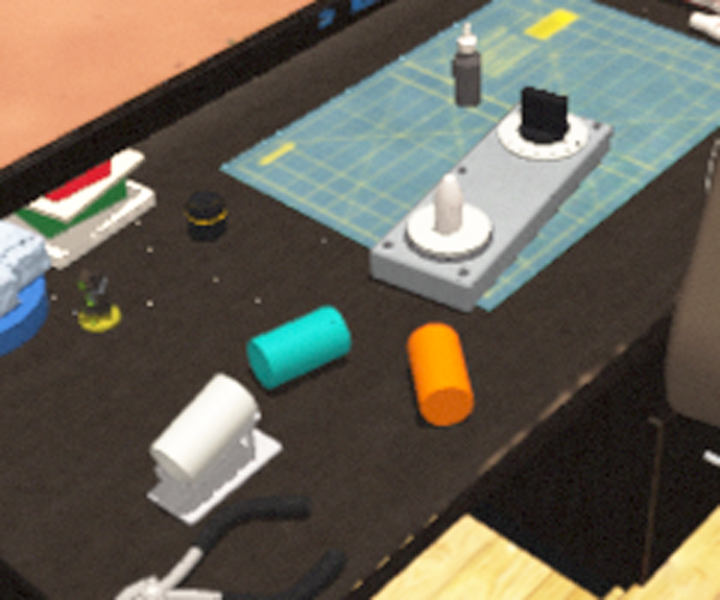

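View pics/c2.png

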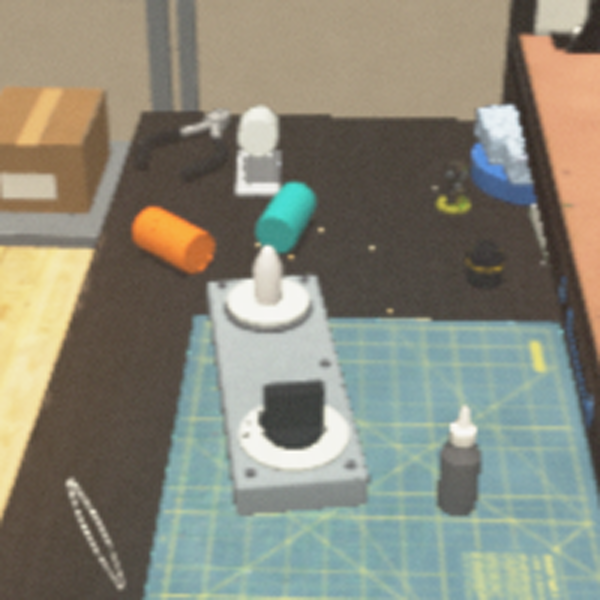

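```bash
cat > m.py <<'E'
from h import *
np.set_printoptions(precision=1,suppress=True)
P={n:cam(n) for n in("scene","side")}
for k,s,d in(("cup_centre",(314,255),(194,313)),("peg_foot",(244,338),(248,320)),("grip_point",None,(281,328)),("knob_grip",(211,373),(291,328)),("drip_rest",(329,262),(206,319))):
    R=[]
    for n,g in(("scene",s),("side",d)):
        if g is None: continue
        L=eyes.spot_point(k,P[n])
        L=[q["centre"] for q in L if np.hypot(*(np.array(q["centre"])-g))<9]
        R.append(ray(P[n],L[0] if L else g)); print(k,n,L[:1])
    if len(R)>1: print(k,*tri(R))
    else: print(k,atz(R[0],64))
E
python3 m.py
```

```text
cup_centre scene [[315.7, 259.1]]
cup_centre side [[191.8, 316.2]]
cup_centre [510.8 248.7  50.5] [5.032928550989719, 5.032928550989756]
peg_foot scene [[245.8, 336.1]]
peg_foot side [[250.1, 318.8]]
peg_foot [545.9 -49.   38. ] [2.9980187215007104, 2.9980187215007765]
grip_point side [[282.1, 329.0]]
grip_point [ 577. -215.   64.]
knob_grip scene [[214.7, 373.1]]
knob_grip side [[289.1, 326.2]]
knob_grip [ 566.4 -215.5   41.7] [5.083857760775374, 5.08385776077539]
drip_rest scene [[328.0, 260.8]]
drip_rest side [[208.1, 320.8]]
drip_rest [524.2 239.6  -1.8] [6.2612119807957765, 6.261211980795762]
```

```bash
cat > go.py <<'E'
import sys; from h import *
def plan(tgt,yaw=None,tcp=None):
    s=env.state(); r=np.array(s["tcp_rot"]); R=Ro.from_euler("xyz",r).as_matrix()
    d=R.T@(np.array(tgt)-s["eef_pos"]); out="t %.2f tcp %s rot %s units %s"%(s["t"],np.round(s["eef_pos"],1),np.round(r,3),np.round(d/60,3))
    if yaw is not None:
        e=(np.degrees(yaw-r[2])+90)%180-90; out+=" turn units(5deg) %.2f (about tool z; +=world cw)"%(-e/5)
    print(out)
if __name__=="__main__":
    a=[float(x) for x in sys.argv[1:]]; plan(a[:3],a[3] if len(a)>3 else None)
    s=env.state(); print("F",np.round(s["ft_force"],1),"M",np.round(s["moment"],2),"open",round(s["opening"],3),"grip",round(s["grip_force"],1))
E
python3 go.py 500 -130 260 0
python3 - <<'E'
from h import *
p=cam("wrist");E=np.array(p["extrinsics"]);c=-E[:3,:3].T@E[:3,3]
s=env.state();R=Ro.from_euler("xyz",s["tcp_rot"]).as_matrix()
print("cam in tool",R.T@(c-s["eef_pos"]),"axis in tool",R.T@E[2,:3])
E
```

```text
t 2.20 tcp [ 206.6 -589.9  214.6] rot [3.142 0.    0.337] units [ 7.149 -5.618 -0.756] turn units(5deg) 3.86 (about tool z; +=world cw)
F [-0.6 -0.3 -0.2] M [ 0.05  0.03 -0.02] open 1.0 grip 0.0
cam in tool [  73.42345489    0.50036189 -171.40449339] axis in tool [-2.60511696e-01  6.64972266e-04  9.65470463e-01]
```

```bash
python3 -m inch '[[[0.715,-0.56,-0.075],0,-1],[[0.715,-0.56,-0.075],0,-1],[[0.715,-0.56,-0.075],0,-1],[[0.715,-0.56,-0.075],0,-1],[[0.715,-0.56,-0.075],0,-1],[[0.715,-0.56,-0.075],0,-1],[[0.715,-0.56,-0.075],0,-1],[[0.715,-0.56,-0.075],0,-1],[[0.715,-0.56,-0.075],0,-1],[[0.715,-0.56,-0.075],0,-1]]'; python3 go.py 480 -130 260 0
cat > w.py <<'E'
import sys; from h import *
p=cam("wrist"); save(p,sys.argv[1]); np.save("pics/"+sys.argv[1]+".npy",np.r_[np.array(p["extrinsics"]).ravel(),p["fx"],p["fy"],p["cx"],p["cy"]])
for k in sys.argv[2:]:
    k,z=k.split(":")
    for q in eyes.spot_point(k,p)[:3]: print(k,round(q["score"],2),np.round(q["centre"],1),np.round(atz(ray(p,q["centre"]),float(z)),1))
E
python3 w.py w1.png peg_foot:39 knob_grip:42 grip_point:64 index_stand:0 ; date
```

```text
t: 3.5
eef_pos: [501.2, -129.4, 260.0]
tcp_rot: [3.141, -0.0, 0.337]
ft_force: [1.4, -0.8, 0.4]
opening: 0.997
grip_force: 0.0
t 3.50 tcp [ 501.2 -129.4  260. ] rot [ 3.141 -0.     0.337] units [-0.338 -0.107  0.   ] turn units(5deg) 3.86 (about tool z; +=world cw)
F [ 1.4 -0.8  0.4] M [-0.06 -0.01 -0.  ] open 0.997 grip 0.0
peg_foot 0.65 [146.3 259.2] [542.2 -48.6  39. ]
knob_grip 0.91 [171.9 420.3] [ 574.5 -219.3   42. ]
grip_point 0.88 [176.7 427.4] [ 572.5 -221.8   64. ]
index_stand 0.63 [154.4 340.4] [ 560.9 -135.     0. ]
Sat Nov 28 23:32:39 UTC 2026
```

```bash
python3 go.py 500 230 240
```

```text
t 3.75 tcp [ 500.2 -131.2  259.5] rot [3.141 0.    0.337] units [ 1.991 -5.681  0.324]
F [-0.5  0.1 -0.8] M [ 0.01 -0.02 -0.  ] open 0.999 grip 0.0
```

```bash
python3 -m inch '[[[0.28,-0.81,0],0,-1],[[0.28,-0.81,0],0,-1],[[0.28,-0.81,0.05],0,-1],[[0.28,-0.81,0.05],0,-1],[[0.28,-0.81,0.05],0,-1],[[0.28,-0.81,0.05],0,-1],[[0.28,-0.81,0.05],0,-1],[[0,0,0],0,-1],[[0,0,0],0,-1],[[0,0,0],0,-1]]'; python3 w.py w2.png cup_centre:49 cup:54 drip_rest:0
```

```text
t: 5.0
eef_pos: [499.3, 227.3, 244.7]
tcp_rot: [3.141, 0.0, 0.335]
ft_force: [1.2, -0.2, -0.1]
opening: 0.999
grip_force: 0.0
cup_centre 0.83 [291.  425.4] [454.2  86.7  49. ]
cup_centre 0.82 [191.7 307. ] [514.3 244.9  49. ]
cup_centre 0.61 [199.7 341.4] [518.  209.7  49. ]
cup 0.85 [306.  400.6] [430.6 108.4  54. ]
cup 0.58 [212.6 447.1] [543.5 102.1  54. ]
drip_rest 0.85 [185.5 309.1] [514.5 244.1   0. ]
```

View pics/w2.png

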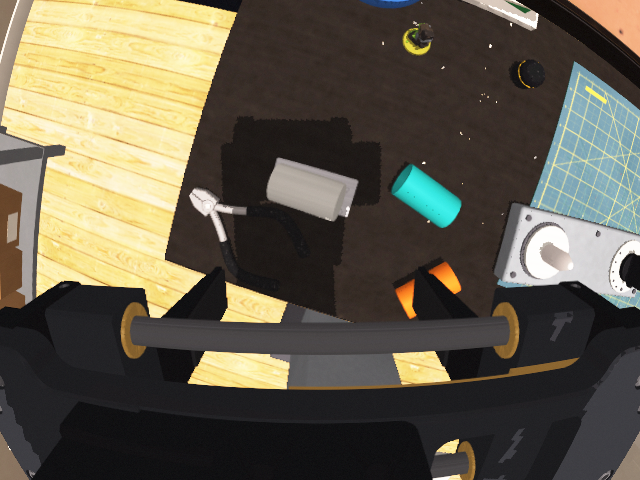

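```bash
cat > fit.py <<'E'
from h import *
from scipy.optimize import minimize
t=np.linspace(0,2*np.pi,40,endpoint=False)
def cyl(x,y,z,yaw,tilt,L=70,r=20):
    a=np.array([np.cos(yaw)*np.cos(tilt),np.sin(yaw)*np.cos(tilt),-np.sin(tilt)]) # toward mouth
    b=np.array([-np.sin(yaw),np.cos(yaw),0]);c=np.cross(a,b)
    ring=r*(np.cos(t)[:,None]*b+np.sin(t)[:,None]*c)
    return np.vstack([np.array([x,y,z])+s*a*L/2+ring for s in(-1,1)])
def render(p,X):
    q=np.array([proj(p,v)[::-1] for v in X]);h=cv2.convexHull((q*16).astype(np.int32).reshape(-1,1,2))
    m=np.zeros((480,640),np.uint8);cv2.fillConvexPoly(m,h,255,cv2.LINE_AA,4);return m/255.
def fit(views,x0,free):
    # views: list of (pic,mask); normalised misfit
    x0=np.array(x0,float);free=list(free)
    def f(v):
        x=x0.copy();x[free]=v
        return sum(np.abs(render(p,cyl(*x))-m).sum()/m.sum() for p,m in views)
    sc=np.array([6,6,6,.12,.12])[free]
    best=None
    S=np.vstack([x0[free],x0[free]+np.diag(sc)])
    r=minimize(f,x0[free],method="Nelder-Mead",options=dict(initial_simplex=S,xatol=.02,fatol=1e-4,maxiter=400))
    x=x0.copy();x[free]=r.x;return x,r.fun
E
cat > fc.py <<'E'
from fit import *
g={"wrist":(191,307),"scene":(314,257),"side":(193,316)}
V=[];N=[]
for n in g:
    p=cam(n);L=[q for q in eyes.cut_out("cup",p) if np.hypot(*(np.array(q["centre"])-g[n]))<14]
    print(n,[(round(q["score"],2),np.round(q["centre"]),int(q["mask"].sum())) for q in L])
    if L: V.append((p,L[0]["mask"].astype(float)));N.append(n)
x0=[512,246,49,1.5,.262]
print(N,fit(V,x0,[0,1,2,3]),fit(V,x0,[0,1,2,3,4]))
for i in range(len(V)): print(N[i],fit(V[i:i+1],x0,[0,1,3]))
import pickle;pickle.dump(V,open("V.pkl","wb"))
E
python3 fc.py
```

```text
wrist [(0.93, array([190., 304.]), 2928)]
scene [(0.95, array([311., 259.]), 653)]
side [(0.56, array([191., 316.]), 167)]
['wrist', 'scene', 'side'] (array([5.14790435e+02, 2.45756802e+02, 4.90423333e+01, 1.62272478e+00,
       2.62000000e-01]), np.float64(0.5852027522207278)) (array([5.14605295e+02, 2.46647038e+02, 5.01739053e+01, 1.62205149e+00,
       4.12262607e-01]), np.float64(0.41839906060858767))
wrist (array([5.14471298e+02, 2.45622971e+02, 4.90000000e+01, 1.60750177e+00,
       2.62000000e-01]), np.float64(0.08019929283188686))
scene (array([5.14985043e+02, 2.44269039e+02, 4.90000000e+01, 1.57047258e+00,
       2.62000000e-01]), np.float64(0.17499924931687838))
side (array([5.15115333e+02, 2.54364408e+02, 4.90000000e+01, 1.63465150e+00,
       2.62000000e-01]), np.float64(0.3048256428319831))
```

```bash
python3 -m inch '[[[0,0,0.1],-1,-1],[[0,0,0.1],-1,-1],[[0,0,0.1],-1,-1],[[0,0,0.1],-1,-1],[[0,0,0.1],-1,-1],[[0,0,0.1],-1,-1],[[0,0,0.1],-1,-1],[[0,0,0.1],-1,-1],[[0,0,0.1],-1,-1],[[0,0,0.1],-1,-1]]';python3 -m inch '[[[0,0,0],-1,-1],[[0,0,0],-1,-1],[[0,0,0],-1,-1],[[0,0,0],-1,-1],[[0,0,0],-0.6,-1],[[0,0,0],0,-1],[[0,0,0],0,-1],[[0,0,0],0,-1],[[0,0,0],0,-1],[[0,0,0],0,-1]]' >/dev/null;python3 go.py 515.3 226.2 100 1.61; python3 w.py w3.png cup_centre:49; python3 - <<'E'
from fit import *
import pickle
V=pickle.load(open("V.pkl","rb"))
p=cam("wrist");L=eyes.cut_out("cup",p);L=sorted(L,key=lambda q:np.hypot(*(np.array(q["centre"])-proj(p,np.array([514,246,49])))));m=L[0]["mask"].astype(float);print(L[0]["centre"],m.sum(),env.state()["joints"])
x0=[514.5,245.5,49,1.61,.262]
print(fit([(p,m)],x0,[0,1,3]));print(fit([(p,m),V[0]],x0,[0,1,2,3]));print(fit([(p,m),V[0]],x0,range(5)))
E
```

```text
t: 6.75
eef_pos: [499.0, 229.1, 184.4]
tcp_rot: [3.142, 0.0, 1.213]
ft_force: [-0.1, 0.0, -0.0]
opening: 1.0
grip_force: 0.0
t 8.00 tcp [499.  229.  184.6] rot [-3.142  0.     1.611] units [-0.057  0.27   1.41 ] turn units(5deg) 0.01 (about tool z; +=world cw)
F [-0.3 -0.5 -0.6] M [-0.02 -0.15  0.05] open 1.002 grip 0.0
cup_centre 0.88 [360.  263.8] [449.9  89.2  49. ]
cup_centre 0.8 [205.2 339.9] [515.9 246.   49. ]
cup_centre 0.71 [325.6 361.2] [542.6 132.9  49. ]
[205.1, 338.7] 4133.0 [ 3.09882246e-01  4.17646389e-01  1.78197078e+00 -1.29209286e-04
  9.42009920e-01  2.69928060e-01]
(array([5.14300871e+02, 2.45508653e+02, 4.90000000e+01, 1.62387356e+00,
       2.62000000e-01]), np.float64(0.05020898269784565))
(array([5.14416729e+02, 2.44816408e+02, 4.35869817e+01, 1.62452994e+00,
       2.62000000e-01]), np.float64(0.09915133371178174))
(array([5.14307579e+02, 2.45058623e+02, 4.29676292e+01, 1.62366924e+00,
       2.25182510e-01]), np.float64(0.09520597368557294))
```

```bash
python3 - <<'E'
import cv2
cv2.imwrite("pics/w3c.png",cv2.resize(cv2.imread("pics/w3.png")[130:290,230:450],None,fx=3,fy=3,interpolation=cv2.INTER_CUBIC))
E
```

```text
(no output)
```

View pics/w3c.png

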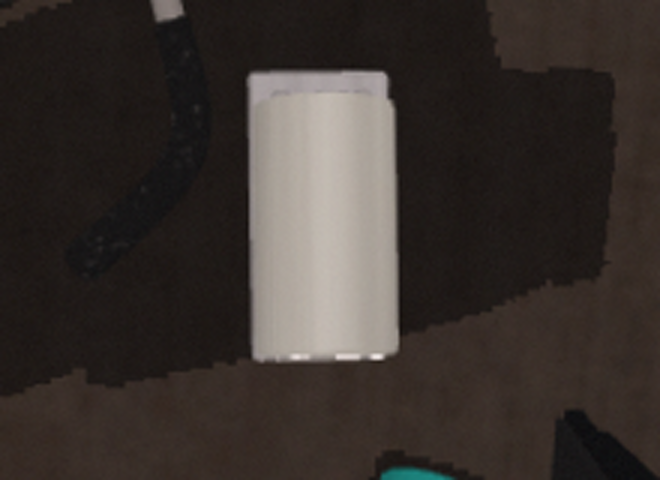

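```bash
python3 -m inch '[[[-0.06,0.27,0.49],-0.1,-1],[[0,0,0.5],0,-1],[[0,0,0.5],0,-1],[[0,0,0.5],0,-1],[[0,0,0.5],0,-1],[[0,0,0],0,-1],[[0,0,0],0,0.5],[[0,0,0],0,1],[[0,0,0],0,1],[[0,0,0],0,1]]';python3 -m inch '[[[0,0,0],0,1],[[0,0,0],0,1],[[0,0,0],0,1],[[0,0,0],0,1],[[0,0,0],0,1],[[0,0,0],0,1],[[0,0,0],0,1],[[0,0,0],0,1],[[0,0,0],0,1],[[0,0,0],0,1]]'; python3 go.py 515.3 226.2 35.4 1.61
```

```text
t: 9.45
eef_pos: [515.5, 226.1, 35.7]
tcp_rot: [3.141, -0.0, 1.62]
ft_force: [-0.6, -0.5, 0.6]
opening: 0.638
grip_force: 0.0
t: 10.7
eef_pos: [515.2, 226.0, 35.2]
tcp_rot: [-3.141, 0.0, 1.62]
ft_force: [-5.4, -0.6, 5.7]
opening: 0.418
grip_force: 30.0
t 10.70 tcp [515.2 226.   35.2] rot [-3.141  0.     1.62 ] units [ 0.004  0.002 -0.003] turn units(5deg) 0.11 (about tool z; +=world cw)
F [-5.4 -0.6  5.7] M [-0.13  0.77  0.06] open 0.418 grip 30.0
```

```bash
python3 -m inch '[[[0.07,0,-0.115],0,1],[[0.08,0,-0.1],0,1],[[0.095,0,-0.085],0,1],[[0.1,0,-0.075],0,1],[[0.11,0,-0.055],0,1],[[0.115,0,-0.045],0,1],[[0.12,0,-0.025],0,1],[[0.125,0,-0.015],0,1],[[0.125,0,0.005],0,1],[[0.12,0,0.01],0,1]]'; python3 go.py 515.3 226.2 35.4 1.61; python3 - <<'E'
from h import *
for n in("wrist","scene"): save(cam(n),"t_"+n+".png")
a=cv2.imread("pics/t_wrist.png")[80:380,190:490]
b=cv2.resize(cv2.imread("pics/t_scene.png")[260:360,200:330],None,fx=3,fy=3,interpolation=cv2.INTER_CUBIC)
cv2.imwrite("pics/t.png",np.hstack([a,b]))
E
```

```text
t: 11.95
eef_pos: [513.3, 289.3, 66.4]
tcp_rot: [3.139, 0.001, 1.62]
ft_force: [0.7, -7.9, 8.2]
opening: 0.42
grip_force: 30.0
t 11.95 tcp [513.3 289.3  66.4] rot [3.139e+00 1.000e-03 1.620e+00] units [-1.051 -0.019  0.517] turn units(5deg) 0.11 (about tool z; +=world cw)
F [ 0.7 -7.9  8.2] M [-1.83 -0.31 -0.04] open 0.42 grip 30.0
```

View pics/t.png

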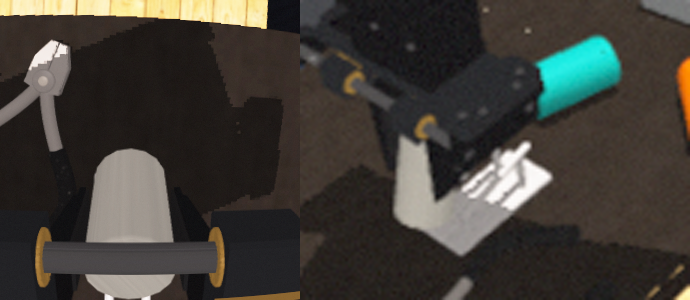

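```bash
python3 -m inch '[[[0,0,-0.2],0,1],[[0,0,-0.3],0,1],[[0,0,-0.4],0,1],[[0,0,-0.4],0,1],[[0,0,-0.4],0,1],[[-0.3,0,-0.1],0,1],[[-0.8,0,0],0,1],[[-0.8,0,0],0,1],[[-0.8,0,0],0,1],[[0,0,0],0,1]]'; cat > ft.py <<'E'
from fit import *
s=env.state();c=s["eef_pos"];yaw=s["tcp_rot"][2];print(c,yaw,s["opening"],s["grip_force"])
V=[]
for n in("scene","side"):
    p=cam(n);save(p,"u_%s.png"%n);g=proj(p,np.array([c[0],c[1],c[2]]))
    L=[q for q in eyes.cut_out("cup",p) if np.hypot(*(np.array(q["centre"])-g))<30]
    print(n,np.round(g),[(round(q["score"],2),np.round(q["centre"]),int(q["mask"].sum()),[np.ptp(z) for z in np.nonzero(q["mask"])]) for q in L])
a=cv2.imread("pics/u_scene.png");b=cv2.imread("pics/u_side.png");o=[]
for n,im in(("scene",a),("side",b)):
    p=cam(n);v,u=map(int,proj(p,c));o.append(cv2.resize(im[max(v-50,0):v+50,u-65:u+65],(390,300),interpolation=cv2.INTER_CUBIC))
cv2.imwrite("pics/u.png",np.hstack(o))
E
python3 ft.py
```

```text
t: 13.3
eef_pos: [520.0, 124.4, 172.9]
tcp_rot: [-3.141, 0.0, 1.616]
ft_force: [0.8, -0.4, -0.4]
opening: 0.42
grip_force: 30.0
[519.98469785 124.35991798 172.8717118 ] 1.615677933084009 0.4200199648097189 29.998836033046246
scene [238. 293.] [(0.94, array([238., 296.]), 439, [np.int64(34), np.int64(18)])]
side [172. 314.] [(0.76, array([167., 314.]), 395, [np.int64(28), np.int64(15)])]
```

View pics/u.png

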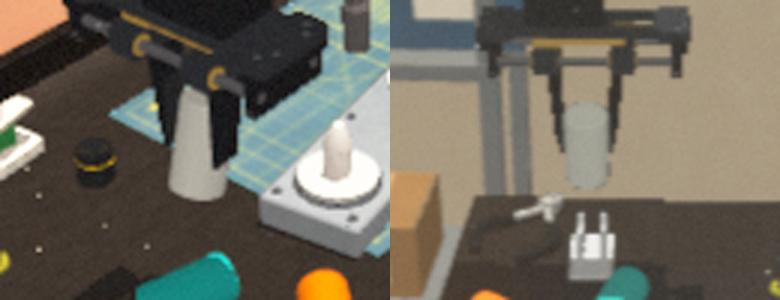

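```bash
cat > tl.py <<'E'
from fit import *
s=env.state();c=s["eef_pos"];yaw=s["tcp_rot"][2]
V=[]
for n in("scene","side"):
    p=cam(n);g=proj(p,c);L=[q for q in eyes.cut_out("cup",p) if np.hypot(*(np.array(q["centre"])-g))<30]
    if L: V.append((n,p,L[0]["mask"].astype(float)))
P=c+np.array([0,0,18.8])
for n,p,m in V:
    for dg in range(74,107,4):
        th=np.radians(dg);u=np.array([np.cos(yaw),np.sin(yaw),0]);a=np.cos(th)*u-np.sin(th)*np.array([0,0,1]);C=P+a*20
        best=min((np.abs(render(p,cyl(*(C+sum(d*e for d,e in zip((dx,dz),(np.array(p["extrinsics"])[0,:3],np.array([0,0,1.])))) ),yaw,th))-m).sum(),dx,dz) for dx in(-4,-2,0,2,4) for dz in(-4,-2,0,2,4))
        print(n,dg,np.round(best,1))
E
python3 tl.py; python3 go.py 543 -49 172.9
```

```text
scene 74 [329.4   4.    4. ]
scene 78 [324.1   4.    4. ]
scene 82 [315.5   2.    4. ]
scene 86 [305.9   0.    4. ]
scene 90 [296.5  -2.    4. ]
scene 94 [285.4  -4.    4. ]
scene 98 [281.2  -4.    4. ]
scene 102 [288.3  -4.    2. ]
scene 106 [307.9  -4.    0. ]
side 74 [64.3  0.   2. ]
side 78 [71.3  0.   2. ]
side 82 [77.5  0.   2. ]
side 86 [84.4  0.   4. ]
side 90 [85.6  0.   4. ]
side 94 [85.8  0.   4. ]
side 98 [87.3  0.   4. ]
side 102 [92.3  0.   4. ]
side 106 [94.7  0.   4. ]
t 13.80 tcp [520.  128.3 173.2] rot [3.142 0.    1.621] units [-2.97   0.235  0.005]
F [-0.3 -0.4 -1.1] M [ 0.03 -0.08 -0.01] open 0.42 grip 30.0
```

```bash
cat > tl2.py <<'E'
from fit import *
s=env.state();c=s["eef_pos"];yaw=s["tcp_rot"][2]
p=cam("scene");g=proj(p,c);L=[q for q in eyes.cut_out("cup",p) if np.hypot(*(np.array(q["centre"])-g))<30]
m=L[0]["mask"]
im=p["pixels"].astype(int)
def edges(m): return [(int(v),*(np.nonzero(m[v])[0][[0,-1]])) for v in range(480) if m[v].any()]
E0=edges(m);print("mask",[tuple(map(int,e)) for e in E0[::3]])
P=c+np.array([0,0,18.8])
for dg in (78,84,90,96,102):
    th=np.radians(dg);u=np.array([np.cos(yaw),np.sin(yaw),0]);C=P+20*(np.cos(th)*u-np.sin(th)*np.array([0,0,1]))
    E1=edges(render(p,cyl(*C,yaw,th))>.5);d=dict((e[0],e) for e in E1);print(dg,"rows",E1[0][0],E1[-1][0],[tuple(map(int,d[e[0]])) for e in E0[::3] if e[0] in d])
E
python3 tl2.py
```

```text
mask [(219, 288, 289), (222, 285, 293), (225, 285, 294), (228, 284, 294), (231, 283, 294), (234, 282, 295), (237, 281, 295), (240, 281, 295), (243, 280, 296), (246, 280, 300), (249, 281, 300), (252, 282, 299)]
78 rows 221 260 [(222, 283, 298), (225, 281, 301), (228, 281, 301), (231, 281, 301), (234, 281, 300), (237, 280, 300), (240, 280, 300), (243, 280, 299), (246, 280, 299), (249, 279, 299), (252, 279, 299)]
84 rows 220 259 [(222, 283, 298), (225, 281, 301), (228, 281, 301), (231, 281, 301), (234, 281, 301), (237, 281, 300), (240, 281, 300), (243, 281, 300), (246, 281, 300), (249, 281, 300), (252, 281, 300)]
90 rows 220 259 [(222, 283, 298), (225, 281, 300), (228, 281, 300), (231, 281, 301), (234, 281, 301), (237, 281, 301), (240, 282, 301), (243, 282, 301), (246, 282, 301), (249, 282, 302), (252, 283, 302)]
96 rows 220 258 [(222, 283, 298), (225, 280, 300), (228, 280, 300), (231, 281, 301), (234, 281, 301), (237, 282, 302), (240, 282, 302), (243, 283, 302), (246, 283, 303), (249, 284, 303), (252, 284, 303)]
102 rows 220 257 [(222, 283, 298), (225, 280, 299), (228, 280, 300), (231, 280, 301), (234, 281, 302), (237, 282, 302), (240, 283, 303), (243, 284, 304), (246, 285, 305), (249, 286, 305), (252, 286, 304)]
```

```bash
python3 -m inch '[[[-0.8,0,0],0,1],[[-0.8,0,0],0,1],[[0,0,0],1,1],[[0,0,0],1,1],[[0,0,0],1,1],[[0,0,0],1,1],[[0,0,0],1,1],[[0,0,0],1,1],[[0,0,0],1,1],[[0,0,0],1,1]]' >/dev/null;python3 -m inch '[[[0,0,0],1,1],[[0,0,0],1,1],[[0,0,0],1,1],[[0,0,0],1,1],[[0,0,0],1,1],[[0,0,0],1,1],[[0,0,0],1,1],[[0,0,0],1,1],[[0,0,0],0.5,1],[[0,0,0],0,1]]'; python3 w.py w4.png peg_foot:39 index_stand:0 grip_point:64 knob_grip:42; python3 go.py 540 -49 172
```

```text
t: 16.4
eef_pos: [524.8, 31.9, 173.2]
tcp_rot: [3.142, 0.0, 0.18]
ft_force: [-0.1, -0.3, -1.9]
opening: 0.422
grip_force: 30.0
index_stand 0.65 [211.  489.5] [ 562.5 -137.5    0. ]
index_stand 0.34 [232.  590.8] [ 567.5 -284.9    0. ]
grip_point 0.58 [232.6 589.5] [ 572.2 -222.1   64. ]
knob_grip 0.94 [223.2 577.5] [ 576.2 -222.1   42. ]
t 16.65 tcp [524.8  31.9 173.2] rot [ 3.142 -0.     0.18 ] units [0.007 1.371 0.02 ]
F [ 0.3  0.2 -0.8] M [0.03 0.05 0.03] open 0.421 grip 30.0
```

View pics/w4.png

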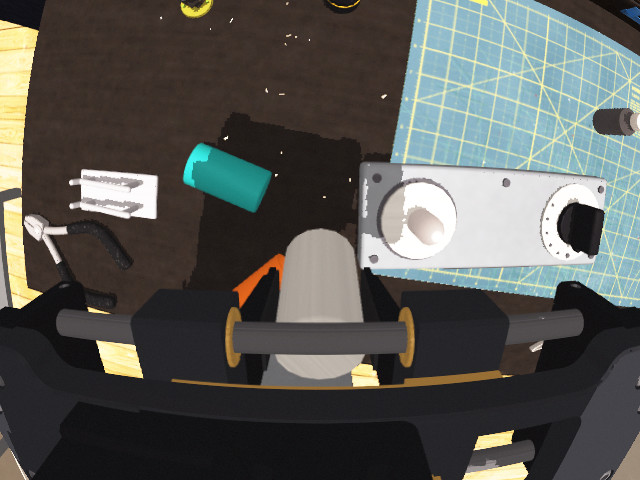

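```bash
cat > d.py <<'E'
from fit import *
im=cv2.imread("pics/w4.png");a=np.load("pics/w4.png.npy");p=dict(extrinsics=a[:16].reshape(4,4),fx=a[16],fy=a[17],cx=a[18],cy=a[19],fish=True)
# disc: fit centre (x,y,z=39,r=34) by edge contrast
g=cv2.GaussianBlur(cv2.cvtColor(im,cv2.COLOR_BGR2GRAY).astype(float)[:,:],(0,0),1)
from scipy.optimize import minimize
from scipy.ndimage import map_coordinates
t=np.linspace(0,2*np.pi,180,endpoint=False)
def ringmean(x,y,z,r): return map_coordinates(g,np.array([proj(p,np.array([x+r*np.cos(k),y+r*np.sin(k),z])) for k in t]).T,order=1)
def sc(v,z=39,R=34): 
    return -np.clip(np.abs(ringmean(v[0],v[1],z,R+1.5)-ringmean(v[0],v[1],z,R-1.5)),0,60).mean()
G=[(sc((x,y)),x,y) for x in range(534,553,2) for y in range(-58,-40,2)];G.sort();r=minimize(sc,G[0][1:],method="Nelder-Mead",options=dict(initial_simplex=[G[0][1:],(G[0][1]+2,G[0][2]),(G[0][1],G[0][2]+2)]));print("disc",r.x,r.fun,G[:3])
for q in ((163,360),(268,360),(178,605)): print("corner z30",atz(ray(p,q),30))
# cup silhouette
s=env.state();c=s["eef_pos"];yaw=s["tcp_rot"][2];P=c+np.array([0,0,18.8])
for ab in(45,50,55):
  for dg in(78,84,90):
    th=np.radians(dg);u=np.array([np.cos(yaw),np.sin(yaw),0]);ax=np.cos(th)*u-np.sin(th)*np.array([0,0,1]);C=P+ax*(ab-35)
    m=render(p,cyl(*C,yaw,th))>.5;v=np.nonzero(m.any(1))[0];print(ab,dg,"top row",v[0],"cols@270",np.nonzero(m[270])[0][[0,-1]],"cols@310",np.nonzero(m[310])[0][[0,-1]],"closed face centre",np.round(proj(p,C-35*ax)), "closed bottom",v[-1])
E
python3 d.py; cp pics/w4.png.npy /dev/null
```

```text
disc [545.15321516 -52.1933987 ] -46.923157076425944 [(np.float64(-40.09036688396999), 544, -54), (np.float64(-39.82854391897539), 544, -52), (np.float64(-38.966693708483824), 546, -52)]
corner z30 [582.72201817   6.91023566  30.        ]
corner z30 [490.70364949 -12.25148032  30.        ]
corner z30 [ 630.43244025 -256.9821592    30.        ]
45 78 top row 222 cols@270 [279 357] cols@310 [272 364] closed face centre [343. 318.] closed bottom 375
45 84 top row 229 cols@270 [280 356] cols@310 [272 364] closed face centre [338. 318.] closed bottom 375
45 90 top row 236 cols@270 [282 355] cols@310 [271 365] closed face centre [332. 318.] closed bottom 373
50 78 top row 218 cols@270 [279 358] cols@310 [272 364] closed face centre [334. 318.] closed bottom 367
50 84 top row 226 cols@270 [280 356] cols@310 [272 364] closed face centre [330. 318.] closed bottom 367
50 90 top row 234 cols@270 [282 355] cols@310 [271 365] closed face centre [326. 318.] closed bottom 366
55 78 top row 215 cols@270 [279 358] cols@310 [272 364] closed face centre [326. 318.] closed bottom 359
55 84 top row 223 cols@270 [280 356] cols@310 [272 364] closed face centre [323. 318.] closed bottom 360
55 90 top row 231 cols@270 [282 355] cols@310 [271 365] closed face centre [320. 318.] closed bottom 360
```

```bash
python3 -m inch '[[[0.02,0.48,0],0,1],[[0.02,0.48,0],0,1],[[0,0.48,0],0,1],[[0,0,0],0,1],[[0,0,0.25],0,1],[[0,0,0.25],0,1],[[0,0,0.25],0,1],[[0,0,0.25],0,1],[[0,0,0.25],0,1],[[0,0,0.2],0,1]]'; python3 go.py 542.5 -52.6 66
```

```text
t: 17.9
eef_pos: [542.5, -52.7, 85.1]
tcp_rot: [-3.141, 0.001, 0.18]
ft_force: [0.2, 0.3, 0.4]
opening: 0.421
grip_force: 30.0
t 17.90 tcp [542.5 -52.7  85.1] rot [-3.141e+00  1.000e-03  1.800e-01] units [ 0.001 -0.002  0.318]
F [0.2 0.3 0.4] M [-0.01  0.01  0.01] open 0.421 grip 30.0
```

```bash
python3 -m inch '[[[0,0,0.05],0,1],[[0,0,0.05],0,1],[[0,0,0.05],0,1],[[0,0,0.05],0,1],[[0,0,0.04],0,1],[[0,0,0.03],0,1],[[0,0,0.02],0,1],[[0,0,0],0,1],[[0,0,0],0,1],[[0,0,0],0,1]]'; python3 go.py 542.5 -52.6 64
```

```text
t: 19.15
eef_pos: [544.7, -53.0, 71.8]
tcp_rot: [3.139, -0.006, 0.18]
ft_force: [-3.1, 2.2, 30.8]
opening: 0.418
grip_force: 30.0
t 19.15 tcp [544.7 -53.   71.8] rot [ 3.139 -0.006  0.18 ] units [-0.036 -0.013  0.13 ]
F [-3.1  2.2 30.8] M [0.53 0.66 0.02] open 0.418 grip 30.0
```

```bash
sed -i 's/for n in("scene","side"):$/for n in("scene","side"):/' ft.py; python3 ft.py | head -1
```

```text
[544.71822406 -52.96514905  71.8140049 ] 0.17964425761059544 0.4183319846041543 30.025435891002417
```

View pics/u.png

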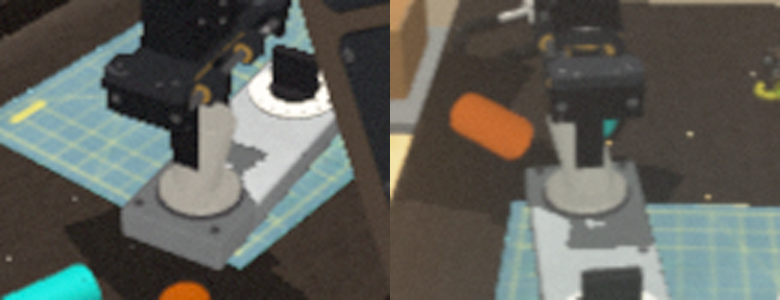

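```bash
python3 -m inch '[[[0,0,-0.07],0,1],[[0,0,0],0,1],[[0,0,0],0,0],[[0,0,0],0,-0.5],[[0,0,0],0,-1],[[0,0,0],0,-1],[[0,0,0],0,-1],[[0,0,-0.2],0,-1],[[0,0,-0.4],0,-1],[[0,0,-0.6],0,-1]]'; python3 -m inch '[[[0,0,-0.6],0,-1],[[0,0,-0.4],0,-1],[[0,0.6,0],0,-1],[[0,0.6,0],0,-1],[[0,0.2,0],0,-1],[[0,0,0],0,-1],[[0,0,0],0,-1],[[0,0,0],0,-1],[[0,0,0],0,-1],[[0,0,0],0,-1]]'; python3 w.py w5.png cup_centre:74 grip_point:64 knob_grip:42; python3 go.py 576.5 -219.5 120 .18; python3 - <<'E'
import cv2
cv2.imwrite("pics/w5c.png",cv2.resize(cv2.imread("pics/w5.png")[60:300,120:560],None,fx=1.8,fy=1.8,interpolation=cv2.INTER_CUBIC))
E
```

```text
t: 20.7
eef_pos: [542.3, -52.7, 146.0]
tcp_rot: [-3.141, 0.001, 0.18]
ft_force: [0.2, -0.1, 0.2]
opening: 1.002
grip_force: 0.0
t: 21.95
eef_pos: [557.6, -135.1, 205.0]
tcp_rot: [3.141, -0.0, 0.18]
ft_force: [-0.1, -0.2, 0.6]
opening: 1.004
grip_force: 0.0
cup_centre 0.67 [280.1 121.5] [471.4  44.2  74. ]
cup_centre 0.6 [185.7  88.9] [558.9  84.3  74. ]
cup_centre 0.59 [222.4 223.1] [546.7 -54.1  74. ]
grip_point 0.58 [223.3 416.4] [ 573.8 -219.9   64. ]
knob_grip 0.71 [218.5 411.8] [ 573.5 -221.2   42. ]
t 22.15 tcp [ 557.6 -135.4  205. ] rot [3.142 0.    0.18 ] units [0.059 1.435 1.417] turn units(5deg) -0.00 (about tool z; +=world cw)
F [-0.4  0.5 -0.6] M [-0.02  0.   -0.02] open 1.0 grip 0.0
```

View pics/w5c.png

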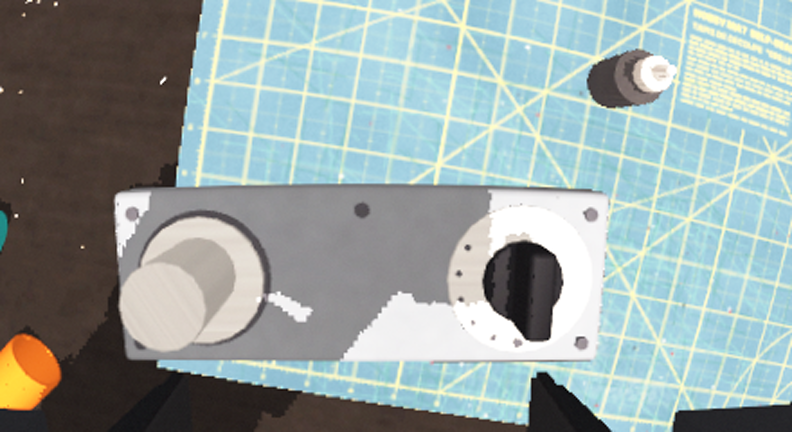

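```bash
python3 - <<'E'
from h import *
im=cv2.imread("pics/w5.png");a=np.load("pics/w5.png.npy");p=dict(extrinsics=a[:16].reshape(4,4),fx=a[16],fy=a[17],cx=a[18],cy=a[19],fish=True)
f=lambda c,z:print(np.round(atz(ray(p,(60+c[1]/1.8,120+c[0]/1.8)),z),1))
f((165,307),109);f((204,280),39);f((540,292),76);f((523,280),38)
for yaw in(.18,):
  for K in((575,-220),(576.5,-219.5)):
    R=Ro.from_euler("z",yaw).as_matrix()
    for X in((22,7),(22,-7),(-22,-7),(-22,7)):
        v,u=proj(p,np.array([*K,76.])+R@np.array([*X,0.]));print(round((u-120)*1.8),round((v-60)*1.8),end=" | ")
    print()
E
```

```text
[548.4 -53.7 109. ]
[545.4 -55.4  39. ]
[ 577.4 -219.1   76. ]
[ 575.4 -220.5   38. ]
529 251 | 558 252 | 551 342 | 523 342 | 
529 248 | 557 248 | 551 339 | 523 339 |
```

```bash
python3 -m inch '[[[0.02,0.48,0],0,-1],[[0.02,0.48,0],0,-1],[[0.02,0.475,0],0,-1],[[0,0,0.5],0,-1],[[0,0,0.5],0,-1],[[0,0,0.5],0,-1],[[0,0,0.5],0,-1],[[0,0,0.4],0,-1],[[0,0,0.23],0,-1],[[0,0,0],0,-1]]' >/dev/null; python3 go.py 576.5 -219.5 47 .18;python3 -m inch '[[[0,0,0],0,0],[[0,0,0],0,0.6],[[0,0,0],0,1],[[0,0,0],0,1],[[0,0,0],0,1],[[0,0,0],0,1],[[0,0,0],0,1],[[0,0,0],0,1],[[0,0,0],0,1],[[0,0,0],0,1]]'; python3 go.py 576.5 -219.5 47 .18
```

```text
t 23.40 tcp [ 576.4 -219.4   46.7] rot [-3.141e+00  1.000e-03  1.800e-01] units [ 0.002  0.002 -0.006] turn units(5deg) -0.00 (about tool z; +=world cw)
F [-0.9 -0.5  0.2] M [-0.02  0.07 -0.04] open 0.999 grip 0.0
t: 24.65
eef_pos: [576.5, -219.2, 47.2]
tcp_rot: [-3.141, 0.0, 0.18]
ft_force: [0.3, 2.9, 1.3]
opening: 0.143
grip_force: 30.0
t 24.65 tcp [ 576.5 -219.2   47.2] rot [-3.141  0.     0.18 ] units [-0.001  0.005  0.004] turn units(5deg) -0.00 (about tool z; +=world cw)
F [0.3 2.9 1.3] M [ 0.5   0.03 -0.04] open 0.143 grip 30.0
```

```bash
python3 -m inch '[[[0,0,0],0.6,1],[[0,0,0],0.8,1],[[0,0,0],0.8,1],[[0,0,0],0.8,1],[[0,0,0],0.8,1],[[0,0,0],0.8,1],[[0,0,0],0.8,1],[[0,0,0],0.8,1],[[0,0,0],0.8,1],[[0,0,0],0.6,1]]';python3 go.py 576.5 -219.5 47 -1.077
```

```text
t: 25.9
eef_pos: [576.3, -220.5, 47.2]
tcp_rot: [3.14, -0.0, -0.485]
ft_force: [-3.2, -5.9, 0.7]
opening: 0.142
grip_force: 30.0
t 25.90 tcp [ 576.3 -220.5   47.2] rot [ 3.14  -0.    -0.485] units [-0.005 -0.016  0.004] turn units(5deg) 6.78 (about tool z; +=world cw)
F [-3.2 -5.9  0.7] M [-1.06  0.61 -0.02] open 0.142 grip 30.0
```

```bash
python3 -m inch '[[[0,0,0],0.8,1],[[0,0,0],0.8,1],[[0,0,0],0.8,1],[[0,0,0],0.8,1],[[0,0,0],0.8,1],[[0,0,0],0.8,1],[[0,0,0],0.8,1],[[0,0,0],0.8,1],[[0,0,0],0.4,1],[[0,0,0],0,1]]';python3 go.py 576.5 -219.5 47 -1.077; python3 - <<'E'
from h import *
print(env.state()["joints"])
o=[]
for n,P in(("scene",[545,-100,60]),("side",[555,-130,60])):
    p=cam(n);save(p,"z_%s.png"%n);v,u=map(int,proj(p,np.array(P,float)));o.append(cv2.resize(cv2.cvtColor(p["pixels"],cv2.COLOR_RGB2BGR)[v-65:v+65,u-65:u+65],(400,400),interpolation=cv2.INTER_CUBIC))
cv2.imwrite("pics/z.png",np.hstack(o))
p=cam("wrist");save(p,"z_w.png")
E
```

```text
t: 27.15
eef_pos: [575.5, -221.3, 47.2]
tcp_rot: [3.139, -0.001, -1.077]
ft_force: [-9.1, -11.8, 1.4]
opening: 0.146
grip_force: 30.0
t 27.15 tcp [ 575.5 -221.3   47.2] rot [ 3.139e+00 -1.000e-03 -1.077e+00] units [-0.018 -0.029  0.004] turn units(5deg) -0.00 (about tool z; +=world cw)
F [ -9.1 -11.8   1.4] M [-2.01  1.48  0.02] open 0.146 grip 30.0
[-0.47308597  0.68081698  1.72494576 -0.00366918  0.73653449  2.17750971]
```

View pics/z.png

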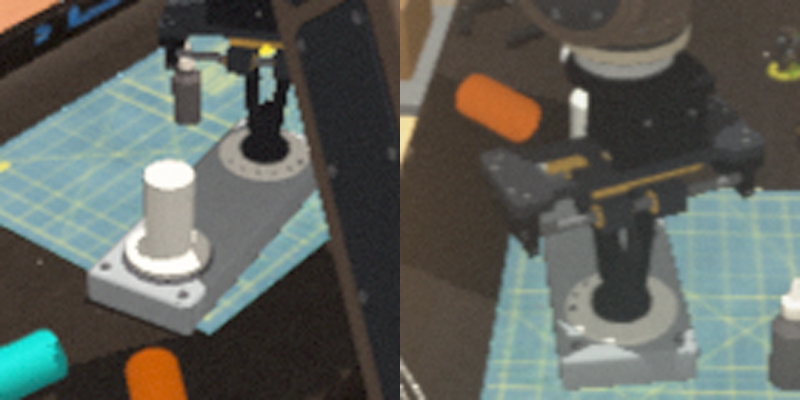

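```bash
python3 -m inch '[[[0.02,0.04,0],0,1],[[0,0,0],0,1],[[0,0,0],0,1],[[0,0,0],0,1],[[0,0,0],0,1],[[0,0,0],0,1],[[0,0,0],0,1],[[0,0,0],0,1],[[0,0,0],0,1],[[0,0,0],0,1]]';python3 go.py 576.5 -219.5 47 -1.077
```

```text
t: 28.55
eef_pos: [575.4, -221.5, 47.3]
tcp_rot: [-3.141, -0.0, -1.077]
ft_force: [3.7, 3.8, -1.7]
opening: 0.147
grip_force: 30.0
t 28.55 tcp [ 575.4 -221.5   47.3] rot [-3.141 -0.    -1.077] units [-0.02  -0.033  0.004] turn units(5deg) 0.00 (about tool z; +=world cw)
F [ 3.7  3.8 -1.7] M [ 0.84 -0.69  0.06] open 0.147 grip 30.0
```

```bash
python3 -c "
from cell import env
print(env.job_done())"
```

```text
the job is handed in; nothing more can be done
None
```

I handed the job in at about 28.6 s. The cup is upside down over the peg and released, with its rim on the turntable. The knob was turned clockwise with the tool by 72° (three clicks) and is still gripped there. I never moved to the dropper bottle, black pot or figurine, but I did not check their positions again at the end.

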